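U-bolt over the extraction pipe

TASK

Fix the white extraction pipe to its green bracket: take the wide U-bolt with the orange grip from the wooden rack, pass its two legs down on either side of the pipe and through both bracket holes, and lower it (do not drop it) until it rests upright on the pipe's square black sleeve, and let go. The narrow U-bolt with the blue grip does not fit: leave it in the rack.

Things in the scene. Friction and masses are not known exactly. Their poses are not given: they have to be found in the camera images.
- wide_grip (a point): Centre of the orange grip (16 thick in x, 28 wide in y, 44 mm high) on the wide steel U-bolt, 0.25 kg; z up, y from leg to leg, either way round is right. Under it a flat crossbar 14 (x) by 102 (y) by 10 mm, underside 32 mm below this point. Two round 10 mm legs at y = +46 and -46 mm end 120 mm below this point. Starts upright in the rack, this point 130 mm above the table.
- narrow_grip (a point): Centre of the blue grip of the narrow U-bolt, a bystander in the same rack, 130 mm from the wide one, in either order. Same heights and axes, but its legs are at y = +21 and -21 mm, too close for the pipe. Leave it standing.
- rack: Fixed light wooden rack, 60 (x) by 270 (y) by 50 mm high; origin under its centre. The U-bolts stand legs down in its one groove along y, 14 mm wide, 40 mm deep, open at the top: lift straight up more than 40 mm to clear it.
- seat (a point): Centre of the flat top of a black sleeve (50 in x, 44 in y, 44 mm high) round the fixed white pipe (40 mm diameter, 250 mm long); 114 mm above the table; x along the pipe, y from hole to hole, z up. Green plate 110 by 170 mm, top 44 mm below, 8 mm thick, open beneath; holes 45 (x) by 41 (y) mm at y = +46 and -46 mm. Home: crossbar on the sleeve, grip centre 32 mm above this point.
There are look-alikes about, which are no part of the job. What is shaped like the part that bears narrow_grip but yellow is not meant.

How it is judged:
By the outcome, as a careful person would: the job done as asked, in the order asked, and still so for the second after the job is handed in, with the robot touching nothing.
It also fails if it takes over 43 s, if anything falls off the work surface, if the arm or the gripper's body presses on something with over 40 N, if the wrist force passes 120 N, or if a joint passes its speed limit or range.

ROBOT

A 6-joint arm with a two-finger parallel gripper is mounted at the origin on the work surface. World frame = base frame: x ahead of the robot, y to its left, z up, the work surface at z = 0. Lengths are in mm, angles in degrees, forces in N, time in s.
With the tool pointing down it reaches from about 350 to 975 mm from the base axis. Payload 17.4 kg.
Tool frame: the origin (TCP) lies midway between the tips of the shut fingers; the grasp point (between the pads) lies 19 mm behind it; y points along the fingers, z is the direction in which the jaws open and shut, and the axes are right-handed (so a half turn about y gives the same grasp; the last joint's range is limited). The gripper opens to 85 mm and grips with 20 to 120 N. Pads are 22 mm wide; open, the fingers measure 114 mm over their backs; the gripper's body (76 mm by 85 mm) begins 54 mm behind the grasp point. The pads swing forward as they close: fully open they stand 13 mm farther back than shut.
Start: joints at [-74.187, 6.646, 82.598, -0, 90.757, -2.166], TCP at [208.346, -642.047, 231.303] pointing down, gripper open.
Joint ranges: [-162.19, 162.19], [-47.58, 125.68], [4.15, 143.07], [-65.23, 245.23], [0.69, 171.88], [-170.13, 170.13]. Speed limits (degrees/s): [108.29, 108.29, 127.2, 180, 180, 180].

INTERFACE

Orientations are given as [roll, pitch, yaw] about the fixed x, y, z axes, in that order (R = Rz(yaw) Ry(pitch) Rx(roll)).
In Python, from cell import * gives the robot as it stands.
- The arm moves only by the shell command python3 -m crank 'ROWS' [FORCE]. ROWS is JSON, a list of rows, each an object with "jaw": the opening in per cent of the stroke, from 0 (shut) to 100 (fully open); "dp": the shift along the tool's x, y, z in units of 25 mm (1.0 is 25 mm), a list of three; "angular": the turn, a rotation vector about the tool's x, y, z in degrees, a list of three. In form: [{"jaw": jaw, "dp": [tx, ty, tz], "angular": [wx, wy, wz]}, ...]. A call has exactly 5 rows; each row is the pose to reach, as a shift and turn from the pose commanded when the call began, along the tool's axes at that moment; what a row does not reach only later rows make up. A row lasts 1/12 s, in which the tool goes at most 41.7 mm and 7.16 degrees, less where a joint would pass 70% of its speed; a pose out of reach is approached as far as the arm can. A call with a gripper value outside its range is refused whole. The fingers move at their own pace and stop on an object; FORCE is the grip in N (left out, the last holds). Time passes only in rows, so rows that repeat a pose let the fingers close, or fill a call up. It gives the time, the measured TCP pose, the force and the opening at its end, in the units of the state.
- get_state(): the state, without advancing time (a new reading comes with each control period).
- get_image(name): name is "scene" or "top" or "wrist"; returns a dict with "frame" (400x640x3 uint8, blue, green, red), "depth" (400x640 float32, mm along the optical axis (not along the pixel's ray), 0 where there is no reading), "intrinsics" (3x3 intrinsics, pixels), "rvec" (rotation vector, rad) and "tvec" (3), from world to camera coordinates, as OpenCV has them; the wrist camera has in their place "mount" (4x4, takes a point from camera to tool coordinates, whose origin is the TCP and whose axes are the tool frame's). Camera axes: x right, y down, z forward; pixel columns grow to the right and rows downward; lengths in mm; the calibration is good to about 2 mm. A picture is of the moment at which its call begins: read the wrist's pose just before it.
- job_done(): hands the job in, once; it reports no verdict.
Trained networks look in a picture, given as the dict that the camera call returned (one of the last four; its "shot" number tells which), for a name from the list of things; names that differ only in an ending like _2 or _b are one class to them, and where a whole thing is asked for, a point or a joint stands for the part that bears it (a point fixed in the world has none). Each returns a list of dicts, best first, with "conf" (0 to 1); they miss things now and then, are a little off and sometimes report something else, mostly with a low value. They report only what shows in the picture. A call takes as long as a camera call. They do not tell look-alikes from the thing itself.
- outline_of(picture, target): "region" (400x640 bool, what is visible of it) and "position" ([column, row] in pixels, amid what is visible of it).
- tip_of(picture, target): "position" ([column, row] in pixels: a listed point, or the origin of a listed thing).
The state is a dict: "time_s": time; "q": joint angles; "dq": joint speeds; "joint_efforts": joint torques, N m; "tool_pos": TCP position; "eef_rot": TCP orientation; "contact_force": force on the tool from outside, world axes, zero at the start; "wrist_torque": the same for the moment, N m; "grip_width": opening from 0.0 (shut) to 1.0 (fully open).
Only numpy, scipy, OpenCV 4.12 (cv2) and the standard library are available. Lean on these libraries where they do the work, as an engineer would, in place of code of your own. Each camera call takes 0.05 s, during which the arm holds its last target.

## Working session

There is one attempt and no reset: what is moved stays moved. The work goes in short steps, Python scripts to look and compute and a shell command to move; the robot and the scene stay as the last step left them, time stands still between calls to the robot, and variables do not carry over. Pictures are saved under pics/ and viewed, and the job is handed in when it is done.

```bash
mkdir -p pics; ls; cat > h.py <<'E'
from cell import *
import numpy as np, cv2
from scipy.spatial.transform import Rotation as R
def T_wc(p,s=None):
    if 'mount' in p:
        T=np.eye(4);T[:3,:3]=R.from_euler('xyz',s['eef_rot'],degrees=True).as_matrix();T[:3,3]=s['tool_pos']
        return T@np.array(p['mount'])
    Rm=cv2.Rodrigues(np.array(p['rvec'],float))[0];T=np.eye(4);T[:3,:3]=Rm.T;T[:3,3]=-Rm.T@np.array(p['tvec'],float).ravel();return T
def ray(p,uv,s=None):
    T=T_wc(p,s);d=T[:3,:3]@np.linalg.inv(p['intrinsics'])@np.array([uv[0],uv[1],1.]);return T[:3,3],d
def atz(p,uv,z,s=None):
    o,d=ray(p,uv,s);return o+d*(z-o[2])/d[2]
def cloud(p,s=None):
    T=T_wc(p,s);K=np.array(p['intrinsics']);v,u=np.mgrid[:400,:640];d=p['depth']
    P=np.stack([(u-K[0,2])/K[0,0]*d,(v-K[1,2])/K[1,1]*d,d],-1);W=P@T[:3,:3].T+T[:3,3];W[d==0]=np.nan;return W
E
python3 - <<'E'
from h import *
s=get_state();print(s)
for n in ("scene","top"):
    p=get_image(n);cv2.imwrite(f"pics/{n}1.png",p['frame'])
    for t in("wide_grip","narrow_grip","seat","rack"):
        for r in tip_of(p,t)[:4]:
            z={'wide_grip':130,'narrow_grip':130,'seat':114,'rack':0}[t]
            print(n,t,np.round(r['position']),round(r['conf'],2),np.round(atz(p,r['position'],z)))
E
```

```text
pics
{'time_s': 0.0, 'q': array([-7.41854315e+01,  6.67644127e+00,  8.26363586e+01,  4.88072235e-04,
        9.07561187e+01, -2.16449916e+00]), 'dq': array([ 0.05211857, -0.08302062, -0.09975528, -0.0289464 , -0.04042848,
       -0.00656212]), 'joint_efforts': array([-8.59584852e-04, -7.31978559e+01, -6.32487988e+01, -1.79951712e-04,
        6.00488711e-03, -3.73149055e-05]), 'tool_pos': array([ 208.30861133, -641.85473733,  230.52826756]), 'eef_rot': array([-9.00688509e+01,  3.09064641e-03, -1.62020928e+02]), 'contact_force': array([ 0.43627853,  0.96976933, -0.00808304]), 'wrist_torque': array([0.02057199, 0.00534926, 0.00146632]), 'grip_width': 0.9982302404809612}
scene wide_grip [264. 172.] 0.79 [ 564. -137.  130.]
scene narrow_grip [188. 206.] 0.78 [ 699. -294.  130.]
scene narrow_grip [213. 171.] 0.68 [ 583. -269.  130.]
scene narrow_grip [240. 142.] 0.56 [ 473. -228.  130.]
scene narrow_grip [395. 186.] 0.47 [558. 201. 130.]
scene seat [397. 186.] 0.72 [542. 210. 114.]
scene rack [249. 205.] 0.79 [ 588. -192.    0.]
top wide_grip [394. 211.] 0.64 [ 561. -137.  130.]
top narrow_grip [469. 141.] 0.75 [ 702. -290.  130.]
top narrow_grip [440. 258.] 0.62 [ 469. -223.  130.]
top narrow_grip [457. 199.] 0.51 [ 585. -261.  130.]
top seat [218. 220.] 0.62 [544. 210. 114.]
top rack [411. 209.] 0.87 [ 578. -201.    0.]
```

View pics/scene1.png

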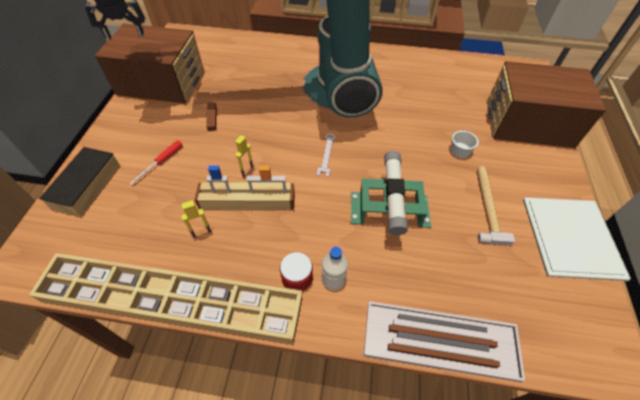

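View pics/top1.png

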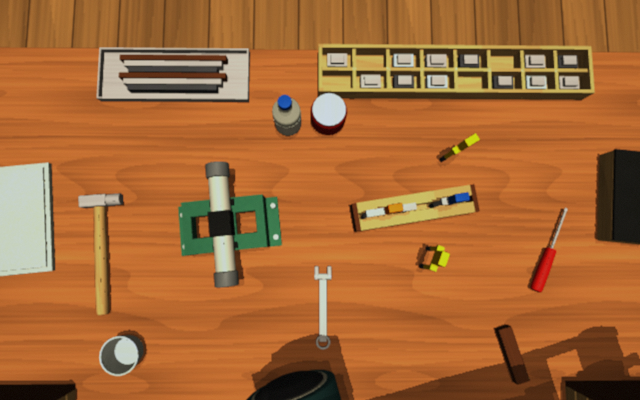

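```bash
python3 - <<'E'
from h import *
s=get_state()
p=get_image("top");W=cloud(p);f=p['frame']
q=get_image("scene");W2=cloud(q)
hsv=cv2.cvtColor(f,cv2.COLOR_BGR2HSV);h2=cv2.cvtColor(q['frame'],cv2.COLOR_BGR2HSV)
def rep(n,m,W):
    P=W[m];P=P[~np.isnan(P).any(1)]
    if len(P)<5: print(n,len(P));return
    print(n,len(P),'med',np.round(np.median(P,0),1),'lo',np.round(np.percentile(P,3,0)),'hi',np.round(np.percentile(P,97,0)))
    r=cv2.minAreaRect(P[:,:2].astype(np.float32));print('   rect',np.round(r[0],1),np.round(r[1],1),round(r[2],1))
for nm,H,WW in(("top",hsv,W),("scene",h2,W2)):
    o=(H[...,0]>5)&(H[...,0]<18)&(H[...,1]>170)&(WW[...,2]>100)&(WW[...,2]<160)
    rep(nm+" orange",o,WW)
    b=(H[...,0]>100)&(H[...,0]<125)&(H[...,1]>150)&(WW[...,2]>100)&(WW[...,2]<160)
    rep(nm+" blue",b,WW)
    near=np.hypot(WW[...,0]-543,WW[...,1]-210)<50
    rep(nm+" seat",near&(abs(WW[...,2]-114)<6)&(H[...,2]<90),WW)
    g=(H[...,0]>40)&(H[...,0]<85)&(H[...,1]>90)&(abs(WW[...,2]-70)<8)
    rep(nm+" green",g,WW)
    rk=(abs(WW[...,2]-50)<5)&(np.hypot(WW[...,0]-580,WW[...,1]+200)<160)
    rep(nm+" rack",rk,WW)
c=np.hstack([cv2.resize(f[170:250,350:490],None,fx=4,fy=4),]);cv2.imwrite("pics/crop1.png",c)
cv2.imwrite("pics/crop2.png",cv2.resize(f[150:290,140:300],None,fx=4,fy=4))
E
```

```text
top orange 202 med [ 246.1 -226.3  112.7] lo [ 199. -605.  101.] hi [688. 230. 153.]
   rect [ 423.2 -185.3] [535.2 803. ] 6.1
top blue 290 med [761.   67.5 151.1] lo [ 579. -272.  129.] hi [783.  89. 154.]
   rect [679.2 -91.7] [414.9  26.4] 61.2
top seat 548 med [538.8 207.3 115. ] lo [515. 187. 112.] hi [561. 228. 118.]
   rect [538.7 207.7] [49.9 43.1] 7.9
top green 2254 med [537.  186.3  71. ] lo [484. 126.  68.] hi [594. 291.  74.]
   rect [538.5 208.8] [108.7 170.9] 6.2
top rack 2558 med [ 574.5 -199.5   50.6] lo [ 534. -325.   47.] hi [616. -70.  54.]
   rect [ 551.7 -209.8] [194.8 272.2] 27.5
scene orange 306 med [ 201.8 -130.   132.3] lo [ 196. -759.  103.] hi [576. 776. 159.]
   rect [379.5  -0.8] [1565.8  402.2] 88.6
scene blue 187 med [ 597.  -249.8  148.8] lo [ 588. -269.  120.] hi [788.  87. 153.]
   rect [683.5 -90.3] [408.5  23.5] 60.7
scene seat 236 med [542.  204.4 113.3] lo [520. 185. 110.] hi [563. 225. 116.]
   rect [541.3 206. ] [47.4 42.4] 7.0
scene green 300 med [539.3 254.6  69.5] lo [490. 124.  65.] hi [597. 291.  73.]
   rect [543.  206.4] [104.9 168.6] 5.8
scene rack 1460 med [ 580.7 -202.    49.4] lo [ 535. -326.   46.] hi [620. -73.  52.]
   rect [ 555.4 -211.6] [193.1 272.1] 27.9
```

```bash
python3 - <<'E'
from h import *
p=get_image("top");q=get_image("scene")
for nm,p in(("top",p),("scene",q)):
    H=cv2.cvtColor(p['frame'],cv2.COLOR_BGR2HSV);W=cloud(p)
    loc=np.hypot(W[...,0]-575,W[...,1]+200)<150
    z=W[...,2]
    for n,m in(("orange",(H[...,0]>5)&(H[...,0]<20)&(H[...,1]>170)&(z>110)),("orangetop",(H[...,0]>5)&(H[...,0]<20)&(H[...,1]>170)&(z>146)),("blue",(H[...,0]>95)&(H[...,0]<130)&(H[...,1]>130)&(z>110)),("bluetop",(H[...,0]>95)&(H[...,0]<130)&(H[...,1]>130)&(z>146)),("bar",(H[...,1]<80)&(z>98)&(z<120)),
      ("rack",(H[...,0]>12)&(H[...,0]<32)&(H[...,1]<190)&(abs(z-50)<4))):
        m=m&loc;v,u=np.nonzero(m);P=W[m]
        if len(P)<4: print(nm,n,len(P));continue
        r=cv2.minAreaRect(P[:,:2].astype(np.float32))
        print(nm,n,len(P),np.round([u.mean(),v.mean()]),np.round(P.mean(0),1),np.round(P.min(0)),np.round(P.max(0)),'rect',np.round(r[0],1),np.round(r[1],1),round(r[2],1))
E
```

```text
top orange 118 [401. 206.] [ 569.4 -148.3  144.6] [ 453. -282.  113.] [ 702. -119.  156.] rect [ 591.5 -191.9] [131.6 253.3] 76.8
top orangetop 75 [395. 208.] [ 565.2 -132.9  152.2] [ 556. -147.  147.] [ 575. -119.  156.] rect [ 565.6 -133.2] [16.1 27.3] 8.8
top blue 146 [459. 198.] [ 585.6 -258.2  148.2] [ 577. -275.  119.] [ 594. -247.  156.] rect [ 586.3 -261.2] [14.4 28.5] 7.7
top bluetop 117 [461. 197.] [ 586.1 -260.7  152.3] [ 577. -275.  147.] [ 594. -247.  156.] rect [ 586.4 -261.3] [14.4 28.3] 7.7
top bar 281 [401. 208.] [ 569.1 -155.   108.8] [ 553. -289.  100.] [591. -83. 118.] rect [ 573.8 -185.5] [ 14.7 206.7] 9.3
top rack 2252 [415. 208.] [ 574.8 -198.1   50.5] [ 527. -328.   46.] [625. -70.  54.] rect [ 576.1 -199.2] [ 60.2 254.5] 9.1
scene orange 134 [264. 171.] [ 569.8 -134.6  139.8] [ 463. -218.  114.] [ 578. -121.  155.] rect [ 524.8 -176.6] [145.8  26.3] 43.7
scene orangetop 61 [264. 168.] [ 568.8 -134.1  150.7] [ 557. -148.  146.] [ 577. -121.  155.] rect [ 567.2 -134.7] [18.  25.8] 12.0
scene blue 114 [215. 172.] [ 592.6 -260.3  138.5] [ 582. -273.  113.] [ 597. -249.  155.] rect [ 589.4 -261.4] [14.  23.4] 7.5
scene bluetop 46 [214. 168.] [ 590.3 -260.9  150.9] [ 582. -273.  146.] [ 596. -250.  155.] rect [ 588.7 -261.4] [13.4 23.2] 3.4
scene bar 277 [249. 179.] [ 575.8 -177.2  106.5] [ 551. -289.   98.] [599. -85. 120.] rect [ 575.7 -186.5] [ 17.7 205.9] 9.7
scene rack 1317 [244. 192.] [ 580.  -199.    49.4] [ 449. -336.   46.] [696. -69.  54.] rect [ 556.6 -214.4] [190.8 266.8] 28.1
```

View pics/crop1.png

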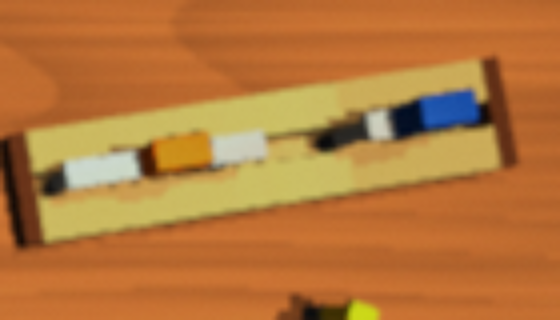

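View pics/crop2.png

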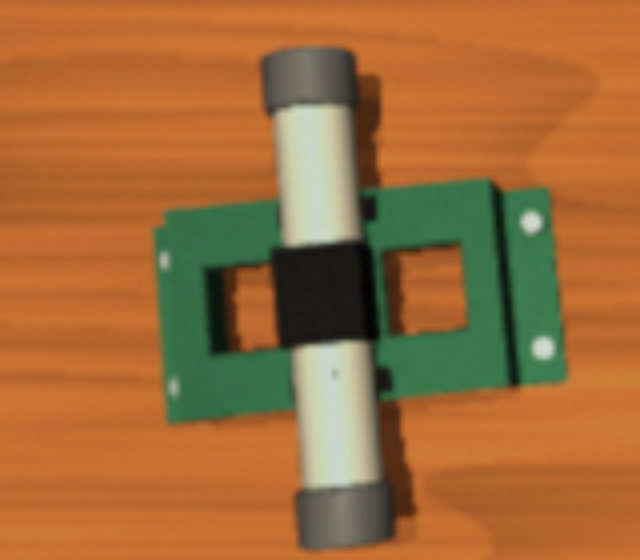

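The orange grip sits on the wide U-bolt, at top (395,208) and scene (264,170). Its crossbar spans about 102 mm. The blue narrow bolt is at top (461,197), and the two yellow look-alikes at (460,147) and (437,258) stand loose on the table. The crop confirms the target. The seat is near (540,207,114), yaw about 6°.

```bash
cat >> h.py <<'E'
def plan(xyz,ang):
    "dp (25mm units) and rotvec to reach TCP xyz, fingers down, jaw axis (tool z) heading ang deg"
    s=get_state();R0=R.from_euler('xyz',s['eef_rot'],degrees=True).as_matrix()
    a=np.radians(ang);z=np.array([np.cos(a),np.sin(a),0]);y=np.array([0,0,-1.]);x=np.cross(y,z)
    Rt=np.stack([x,y,z],1);rv=R.from_matrix(R0.T@Rt).as_rotvec(degrees=True)
    d=R0.T@(np.array(xyz)-s['tool_pos'])/25
    print('t',round(s['time_s'],2),'pos',np.round(s['tool_pos'],1),'rot',np.round(s['eef_rot'],2),'grip',round(s['grip_width'],3),'F',np.round(s['contact_force'],1))
    print('dp',np.round(d,2),'|mm|',round(25*np.linalg.norm(d)),'ang',np.round(rv,2))
E
python3 -c "
from h import *
plan([330,-469,231],-45);plan([566,-133,231],9)"
```

```text
t 0.7 pos [ 208.3 -642.   231.3] rot [ -90.      0.   -162.02] grip 1.002 F [ 0.6 -0.7 -0.1]
dp [-6.77  0.01 -5.08] |mm| 212 ang [  0.   -27.02  -0.  ]
t 0.7 pos [ 208.3 -642.   231.3] rot [ -90.      0.   -162.02] grip 1.002 F [ 0.6 -0.7 -0.1]
dp [-1.989e+01  1.000e-02 -1.495e+01] |mm| 622 ang [  0.   -81.02  -0.  ]
```

```bash
python3 -m crank '[{"jaw":100,"dp":[-1.0,0,-0.75],"angular":[0,-4,0]},{"jaw":100,"dp":[-2.0,0,-1.5],"angular":[0,-8,0]},{"jaw":100,"dp":[-3.0,0,-2.25],"angular":[0,-13,0]},{"jaw":100,"dp":[-4.0,0,-3.0],"angular":[0,-18,0]},{"jaw":100,"dp":[-5.0,0,-3.75],"angular":[0,-23,0]}]' 40
python3 -c "
from h import *
plan([566,-133,231],9)"
```

```text
time_s: 1.12
tool_pos: [298.9, -513.0, 231.3]
eef_rot: [-90.0, -0.0, -138.8]
contact_force: [0.3, 0.4, 1.0]
grip_width: 1.002
t 1.12 pos [ 298.9 -513.   231.3] rot [ -89.99   -0.   -138.79] grip 1.002 F [0.3 0.4 1. ]
dp [-1.805e+01  1.000e-02 -4.400e+00] |mm| 465 ang [-1.000e-02 -5.779e+01  1.000e-02]
```

```bash
python3 -m crank '[{"jaw":100,"dp":[-1.2,0,-0.3],"angular":[0,-5,0]},{"jaw":100,"dp":[-2.4,0,-0.6],"angular":[0,-10,0]},{"jaw":100,"dp":[-3.6,0,-0.9],"angular":[0,-15,0]},{"jaw":100,"dp":[-4.8,0,-1.2],"angular":[0,-20,0]},{"jaw":100,"dp":[-6.0,0,-1.5],"angular":[0,-25,0]}]'
python3 -c "
from h import *
plan([566,-133,231],9)"
```

```text
time_s: 1.53
tool_pos: [387.5, -386.3, 231.5]
eef_rot: [-90.0, -0.0, -113.8]
contact_force: [0.3, -0.1, -0.3]
grip_width: 0.998
t 1.53 pos [ 387.5 -386.3  231.5] rot [-8.9980e+01 -1.0000e-02 -1.1378e+02] grip 0.998 F [ 0.3 -0.1 -0.3]
dp [-12.15   0.02   2.45] |mm| 310 ang [-2.000e-02 -3.278e+01  2.000e-02]
```

```bash
python3 -m crank '[{"jaw":100,"dp":[-1.4,0,0.28],"angular":[0,-5,0]},{"jaw":100,"dp":[-2.8,0,0.56],"angular":[0,-10,0]},{"jaw":100,"dp":[-4.2,0,0.85],"angular":[0,-15,0]},{"jaw":100,"dp":[-5.6,0,1.1],"angular":[0,-20,0]},{"jaw":100,"dp":[-7.0,0,1.4],"angular":[0,-25,0]}]'
python3 -c "
from h import *
plan([566,-133,231],9)"
```

```text
time_s: 1.95
tool_pos: [490.8, -240.4, 231.6]
eef_rot: [-90.0, -0.0, -88.8]
contact_force: [0.7, -0.8, 1.3]
grip_width: 0.997
t 1.95 pos [ 490.8 -240.4  231.6] rot [-8.998e+01 -1.000e-02 -8.878e+01] grip 0.997 F [ 0.7 -0.8  1.3]
dp [-4.23  0.02  3.1 ] |mm| 131 ang [-0.02 -7.78  0.02]
```

```bash
python3 -m crank '[{"jaw":100,"dp":[-1.1,0,0.8],"angular":[0,-2,0]},{"jaw":100,"dp":[-2.2,0,1.6],"angular":[0,-4,0]},{"jaw":100,"dp":[-3.3,0,2.4],"angular":[0,-6,0]},{"jaw":100,"dp":[-4.2,0,3.1],"angular":[0,-7.8,0]},{"jaw":100,"dp":[-4.23,0,3.1],"angular":[0,-7.8,0]}]'
python3 - <<'E'
from h import *
s=get_state();p=get_image("wrist");cv2.imwrite("pics/w1.png",p['frame'])
W=cloud(p,s);H=cv2.cvtColor(p['frame'],cv2.COLOR_BGR2HSV)
for r in tip_of(p,"wide_grip")[:2]: print(r,atz(p,r['position'],130,s))
z=W[...,2];loc=np.hypot(W[...,0]-566,W[...,1]+133)<60
for n,m in(("or",(H[...,0]>5)&(H[...,0]<20)&(H[...,1]>170)&(z>146)),("bar",(H[...,1]<80)&(z>98)&(z<116))):
    P=W[m&loc]
    if len(P)>5:
        r=cv2.minAreaRect(P[:,:2].astype(np.float32));print(n,len(P),P.mean(0),r)
plan([566,-133,231],9)
E
```

```text
time_s: 2.37
tool_pos: [567.8, -131.4, 231.0]
eef_rot: [-90.0, 0.1, -80.9]
contact_force: [0.5, 0.5, -0.3]
grip_width: 0.994
{'position': [315.5, 211.0], 'conf': 0.79} [ 566.05747408 -140.37496862  130.        ]
or 686 [ 564.79324477 -135.54371901  166.8177272 ] ((559.7655029296875, -132.00888061523438), (103.9879379272461, 35.01591491699219), 5.020493984222412)
bar 793 [ 564.74428853 -126.32300659  108.19648332] ((565.9826049804688, -136.26962280273438), (13.079800605773926, 101.10891723632812), 9.21660041809082)
t 2.47 pos [ 566.1 -134.2  231.1] rot [-90.02   0.   -81.13] grip 1.003 F [-0.1 -0.5 -0.1]
dp [-0.05  0.01  0.  ] |mm| 1 ang [ 0.02 -0.13 -0.  ]
```

View pics/w1.png

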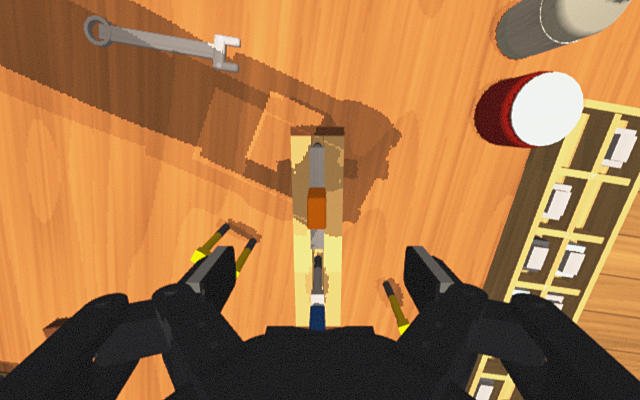

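The wrist view shows the orange grip at (316,208), centred between the fingers, with the blue one at (317,317), clear of them. I'll descend and grip at (566,-135).

```bash
python3 -m crank '[{"jaw":100,"dp":[0,0.9,0],"angular":[0,-0.2,0]},{"jaw":100,"dp":[0.03,1.8,0],"angular":[0,-0.2,0]},{"jaw":100,"dp":[0.03,2.7,0],"angular":[0,-0.2,0]},{"jaw":100,"dp":[0.03,3.6,0],"angular":[0,-0.2,0]},{"jaw":100,"dp":[0.03,3.6,0],"angular":[0,-0.2,0]}]'
python3 -m crank '[{"jaw":100,"dp":[0,0.5,0],"angular":[0,0,0]},{"jaw":100,"dp":[0,1.0,0],"angular":[0,0,0]},{"jaw":60,"dp":[0,1.0,0],"angular":[0,0,0]},{"jaw":40,"dp":[0,1.0,0],"angular":[0,0,0]},{"jaw":25,"dp":[0,1.0,0],"angular":[0,0,0]}]' 50
python3 -m crank '[{"jaw":20,"dp":[0,0,0],"angular":[0,0,0]},{"jaw":10,"dp":[0,0,0],"angular":[0,0,0]},{"jaw":5,"dp":[0,0,0],"angular":[0,0,0]},{"jaw":0,"dp":[0,0,0],"angular":[0,0,0]},{"jaw":0,"dp":[0,0,0],"angular":[0,0,0]}]' 50
python3 -c "
from h import *
plan([566,-135,115],9.2)"
```

```text
time_s: 2.88
tool_pos: [563.8, -136.3, 136.9]
eef_rot: [-90.3, 0.1, -81.1]
contact_force: [-0.8, -0.2, -1.3]
grip_width: 1.004
time_s: 3.3
tool_pos: [566.2, -135.9, 117.2]
eef_rot: [-90.0, -0.0, -81.0]
contact_force: [0.1, 0.9, -0.4]
grip_width: 0.605
time_s: 3.72
tool_pos: [566.2, -135.7, 117.0]
eef_rot: [-90.0, -0.0, -81.0]
contact_force: [-0.3, 0.5, 5.5]
grip_width: 0.182
t 3.72 pos [ 566.2 -135.7  117. ] rot [-8.995e+01 -2.000e-02 -8.101e+01] grip 0.182 F [-0.3  0.5  5.5]
dp [-0.03  0.08 -0.  ] |mm| 2 ang [-0.05 -0.21  0.02]
```

```bash
python3 -m crank '[{"jaw":0,"dp":[0,0,0],"angular":[0,0,0]},{"jaw":0,"dp":[0,-0.2,0],"angular":[0,0,0]},{"jaw":0,"dp":[0,-0.6,0],"angular":[0,0,0]},{"jaw":0,"dp":[0,-1.2,0],"angular":[0,0,0]},{"jaw":0,"dp":[0,-1.8,0],"angular":[0,0,0]}]' 70
python3 -m crank '[{"jaw":0,"dp":[0,-0.8,0],"angular":[0,0,0]},{"jaw":0,"dp":[0,-1.6,0],"angular":[0,0,0]},{"jaw":0,"dp":[0,-2.4,0],"angular":[0,0,0]},{"jaw":0,"dp":[0,-3.1,0],"angular":[0,0,0]},{"jaw":0,"dp":[0,-3.1,0],"angular":[0,0,0]}]'
python3 - <<'E'
from h import *
s=get_state();p=get_image("wrist");cv2.imwrite("pics/w2.png",p['frame'])
q=get_image("scene");cv2.imwrite("pics/s2.png",q['frame'][80:280,120:460].repeat(2,0).repeat(2,1))
plan([540,207,240],6.5)
E
```

```text
time_s: 4.13
tool_pos: [565.7, -135.6, 162.0]
eef_rot: [-90.0, 0.0, -81.0]
contact_force: [0.9, -0.2, -2.1]
grip_width: 0.175
time_s: 4.55
tool_pos: [566.8, -135.9, 243.3]
eef_rot: [-89.7, -0.1, -81.0]
contact_force: [-0.4, -0.2, -1.8]
grip_width: 0.174
t 4.65 pos [ 566.  -135.7  238.9] rot [-8.997e+01 -1.000e-02 -8.102e+01] grip 0.175 F [ 0.2  0.3 -1.7]
dp [-13.7   -0.05   1.11] |mm| 344 ang [-0.03  2.48  0.01]
```

View pics/w2.png

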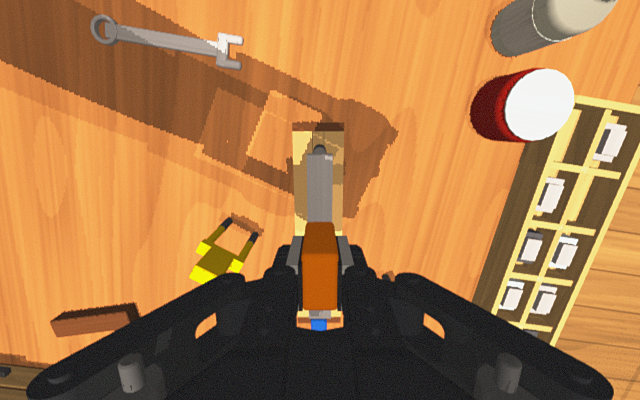

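View pics/s2.png

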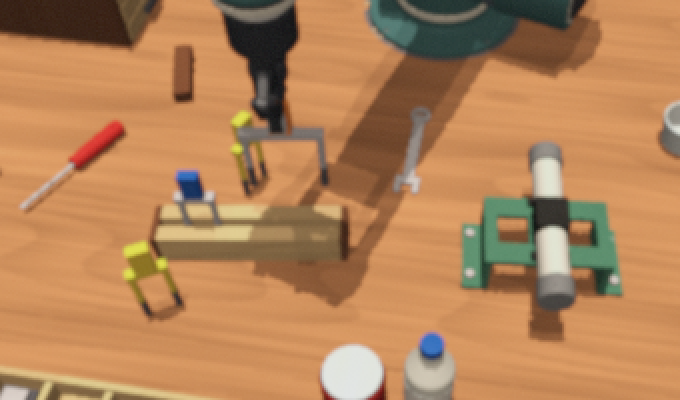

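The bolt is held upright with its legs clear of the rack, and the blue bolt is still standing at (188,190) in the crop. Next I carry it to above the seat.

```bash
python3 -m crank '[{"jaw":0,"dp":[-0.4,-0.1,0],"angular":[0,0,0]},{"jaw":0,"dp":[-1.2,-0.3,0.1],"angular":[0,0.5,0]},{"jaw":0,"dp":[-2.2,-0.4,0.2],"angular":[0,1,0]},{"jaw":0,"dp":[-3.2,-0.5,0.3],"angular":[0,1,0]},{"jaw":0,"dp":[-4.2,-0.5,0.4],"angular":[0,1,0]}]'
python3 -m crank '[{"jaw":0,"dp":[-1.0,0,0.08],"angular":[0,0.3,0]},{"jaw":0,"dp":[-2.0,0,0.16],"angular":[0,0.6,0]},{"jaw":0,"dp":[-3.0,0,0.25],"angular":[0,0.9,0]},{"jaw":0,"dp":[-4.0,0,0.34],"angular":[0,1.2,0]},{"jaw":0,"dp":[-5.0,0,0.4],"angular":[0,1.5,0]}]'
python3 - <<'E'
from h import *
plan([540,207.5,250],6.5)
E
```

```text
time_s: 5.07
tool_pos: [558.8, -28.9, 250.4]
eef_rot: [-90.1, 0.0, -82.0]
contact_force: [0.3, -1.0, -2.3]
grip_width: 0.176
time_s: 5.48
tool_pos: [551.1, 96.4, 250.0]
eef_rot: [-90.1, 0.0, -83.5]
contact_force: [0.3, -0.2, -1.4]
grip_width: 0.179
t 5.48 pos [551.1  96.4 250. ] rot [-9.010e+01  1.000e-02 -8.353e+01] grip 0.179 F [ 0.3 -0.2 -1.4]
dp [-4.46 -0.    0.06] |mm| 112 ang [ 0.1  -0.03 -0.01]
```

```bash
python3 -m crank '[{"jaw":0,"dp":[-1.0,0,0],"angular":[0,0,0]},{"jaw":0,"dp":[-2.0,0,0],"angular":[0,0,0]},{"jaw":0,"dp":[-3.0,0,0.06],"angular":[0,0,0]},{"jaw":0,"dp":[-4.0,0,0.06],"angular":[0,0,0]},{"jaw":0,"dp":[-4.46,0,0.06],"angular":[0,0,0]}]'
python3 -m crank '[{"jaw":0,"dp":[0,0,0],"angular":[0,0,0]},{"jaw":0,"dp":[0,0,0],"angular":[0,0,0]},{"jaw":0,"dp":[0,0,0],"angular":[0,0,0]},{"jaw":0,"dp":[0,0,0],"angular":[0,0,0]},{"jaw":0,"dp":[0,0,0],"angular":[0,0,0]}]'
python3 - <<'E'
from h import *
s=get_state();plan([540,207.5,250],6.5)
for n in("wrist","scene","top"):
    p=get_image(n);f=p['frame'];W=cloud(p,s);z=W[...,2];H=cv2.cvtColor(f,cv2.COLOR_BGR2HSV)
    cv2.imwrite(f"pics/{n}3.png",f if n=="wrist" else f[100:290,310:500].repeat(3,0).repeat(3,1) if n=="scene" else f[150:300,120:320].repeat(4,0).repeat(4,1))
    loc=np.hypot(W[...,0]-540,W[...,1]-207.5)<110
    for k,m in(("bar+legs",(H[...,1]<80)&(z>120)&(z<240)),("bar",(H[...,1]<80)&(z>218)&(z<240)),("seat",(H[...,2]<90)&(abs(z-114)<5)),("green",(H[...,0]>40)&(H[...,0]<85)&(H[...,1]>90)&(abs(z-70)<6))):
        P=W[m&loc]
        if len(P)>8:
            r=cv2.minAreaRect(P[:,:2].astype(np.float32));print(n,k,len(P),P.mean(0).round(1),P.min(0).round(),P.max(0).round(),np.round(r[0],1),np.round(r[1],1),round(r[2],1))
E
```

```text
time_s: 5.9
tool_pos: [539.7, 208.4, 249.8]
eef_rot: [-90.1, 0.0, -83.4]
contact_force: [-0.6, -0.4, -2.8]
grip_width: 0.179
time_s: 6.32
tool_pos: [541.0, 204.9, 251.3]
eef_rot: [-90.0, -0.0, -83.6]
contact_force: [-0.1, -0.6, -2.3]
grip_width: 0.177
t 6.32 pos [541.  204.9 251.3] rot [-9.000e+01 -1.000e-02 -8.358e+01] grip 0.177 F [-0.1 -0.6 -2.3]
dp [-0.11  0.05 -0.03] |mm| 3 ang [ 0.   -0.08  0.01]
wrist bar+legs 121 [535.6 254.3 202.6] [529. 251. 154.] [542. 256. 238.] [535.6 252.9] [13.2  4.6] 4.7
wrist bar 40 [535.5 254.8 232. ] [529. 254. 219.] [542. 256. 238.] [535.5 254.6] [13.3  0.8] 6.3
wrist seat 983 [535.4 206.6 114. ] [438. 182. 109.] [635. 230. 116.] [535.4 206. ] [198.5  42.9] 6.3
wrist green 5512 [536.4 229.4  70.2] [476. 118.  64.] [601. 295.  76.] [538.5 206.8] [108.6 167.7] 6.0
scene bar+legs 209 [547.8 196.5 211.6] [537. 155. 144.] [555. 253. 240.] [544.8 204. ] [13.  98.7] 5.4
scene bar 108 [548.5 199.6 234.3] [539. 155. 218.] [555. 253. 240.] [544.8 203.9] [13. 98.] 5.4
scene seat 261 [541.8 206.2 113.4] [513. 183. 109.] [568. 231. 117.] [539.9 206.8] [52.  44.6] 7.1
scene green 594 [546.6 221.1  69.5] [483. 121.  64.] [602. 294.  74.] [542.  206.9] [106.6 169.1] 5.4
top bar+legs 50 [544.3 159.1 207.4] [537. 156. 156.] [553. 181. 240.] [544.4 168.6] [12.5 26.4] 9.3
top bar 20 [543.4 162.1 234. ] [537. 156. 218.] [553. 181. 240.] [544.4 168.6] [12.5 26.4] 9.3
top seat 179 [536.8 197.5 114.5] [505. 184. 109.] [645. 233. 118.] [577.8 208.6] [143.9  25.6] 18.4
top green 1135 [544.  152.1  70.9] [488. 119.  64.] [600. 194.  76.] [544. 157.] [108.5  67.2] 5.7
```

View pics/wrist3.png

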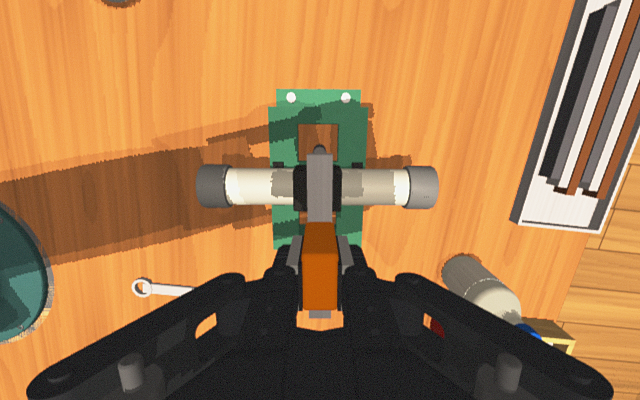

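View pics/scene3.png

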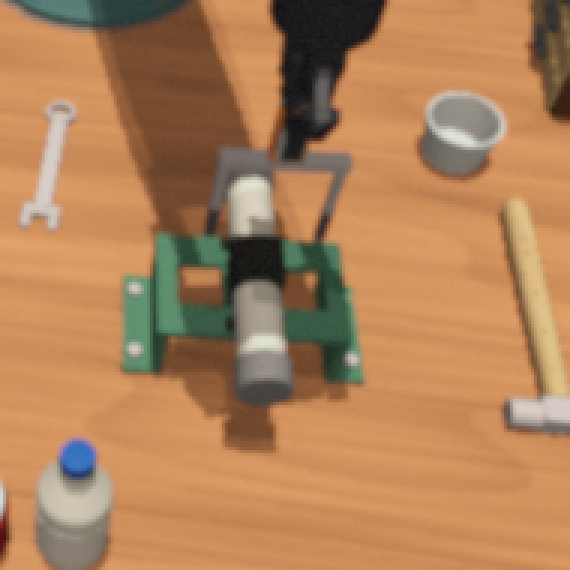

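Legs straddle the pipe: the near hole is at (318,135) in the wrist view, with the leg end at (319,150). Bar and plate centres agree to within 3 mm, so I descend in stages.

```bash
python3 -m crank '[{"jaw":0,"dp":[-0.05,0.3,-0.02],"angular":[0,0,0]},{"jaw":0,"dp":[-0.08,0.8,-0.03],"angular":[0,0,0]},{"jaw":0,"dp":[-0.08,1.3,-0.03],"angular":[0,0,0]},{"jaw":0,"dp":[-0.08,1.8,-0.03],"angular":[0,0,0]},{"jaw":0,"dp":[-0.08,2.0,-0.03],"angular":[0,0,0]}]'
python3 -m crank '[{"jaw":0,"dp":[0,0,0],"angular":[0,0,0]},{"jaw":0,"dp":[0,0,0],"angular":[0,0,0]},{"jaw":0,"dp":[0,0,0],"angular":[0,0,0]},{"jaw":0,"dp":[0,0,0],"angular":[0,0,0]},{"jaw":0,"dp":[0,0,0],"angular":[0,0,0]}]'
python3 - <<'E'
from h import *
s=get_state();plan([540,207.2,150],6.2)
p=get_image("scene");cv2.imwrite("pics/scene4.png",p['frame'][100:290,310:500].repeat(3,0).repeat(3,1))
p=get_image("wrist");cv2.imwrite("pics/wrist4.png",p['frame'])
E
```

```text
time_s: 6.88
tool_pos: [539.1, 207.4, 198.0]
eef_rot: [-90.2, -0.0, -83.5]
contact_force: [-0.9, -0.2, -3.4]
grip_width: 0.18
time_s: 7.3
tool_pos: [540.1, 207.7, 201.9]
eef_rot: [-90.0, 0.0, -83.5]
contact_force: [-0.3, -0.1, -2.1]
grip_width: 0.175
t 7.3 pos [540.1 207.7 201.9] rot [-8.995e+01  1.000e-02 -8.352e+01] grip 0.175 F [-0.3 -0.1 -2.1]
dp [ 0.02  2.08 -0.01] |mm| 52 ang [-0.05  0.28 -0.01]
```

View pics/scene4.png

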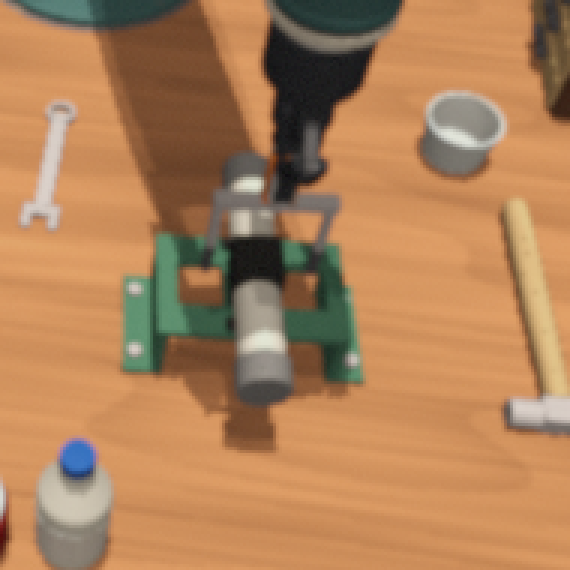

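View pics/wrist4.png

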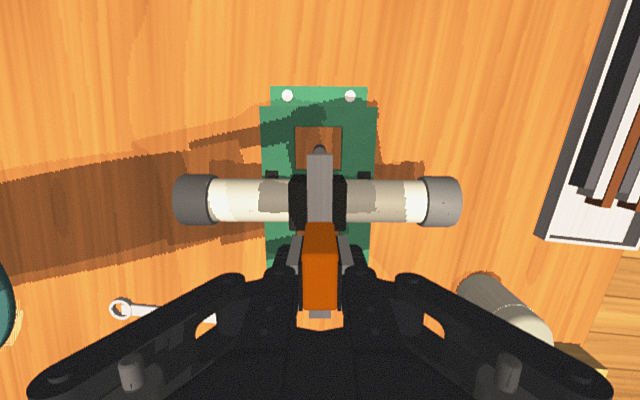

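Both leg ends are above their holes (scene crop (208,262) and (316,262)). In the wrist view the leg at (319,150) is centred on the hole at (318,148). I'll carry on down to TCP z ≈ 145.

```bash
python3 -m crank '[{"jaw":0,"dp":[0,0.3,0],"angular":[0,0,0]},{"jaw":0,"dp":[0,0.8,0],"angular":[0,0.3,0]},{"jaw":0,"dp":[0,1.3,0],"angular":[0,0.3,0]},{"jaw":0,"dp":[0,1.8,0],"angular":[0,0.3,0]},{"jaw":0,"dp":[0,2.2,0],"angular":[0,0.3,0]}]'
python3 -m crank '[{"jaw":0,"dp":[0,0,0],"angular":[0,0,0]},{"jaw":0,"dp":[0,0,0],"angular":[0,0,0]},{"jaw":0,"dp":[0,0,0],"angular":[0,0,0]},{"jaw":0,"dp":[0,0,0],"angular":[0,0,0]},{"jaw":0,"dp":[0,0,0],"angular":[0,0,0]}]'
python3 - <<'E'
from h import *
s=get_state();plan([540,207.2,133],6.2)
p=get_image("scene");f=p['frame'];cv2.imwrite("pics/scene5.png",f[100:290,310:500].repeat(3,0).repeat(3,1))
W=cloud(p);z=W[...,2];H=cv2.cvtColor(f,cv2.COLOR_BGR2HSV)
for n,sx in(("bar",(H[...,1]<80)&(z>118)&(z<140)&(np.hypot(W[...,0]-540,W[...,1]-207)<65)),):
    P=W[sx];print(len(P),np.round(P.mean(0),1),np.percentile(P[:,2],[5,50,95]).round(1),cv2.minAreaRect(P[:,:2].astype(np.float32)))
E
```

```text
time_s: 7.82
tool_pos: [539.4, 207.4, 143.8]
eef_rot: [-90.1, -0.0, -83.8]
contact_force: [-0.7, -0.1, -2.5]
grip_width: 0.174
time_s: 8.23
tool_pos: [540.2, 207.7, 147.0]
eef_rot: [-89.9, 0.0, -83.8]
contact_force: [-0.5, -0.6, -3.0]
grip_width: 0.174
t 8.23 pos [540.2 207.7 147. ] rot [-8.994e+01  1.000e-02 -8.382e+01] grip 0.174 F [-0.5 -0.6 -3. ]
dp [ 0.02  0.56 -0.01] |mm| 14 ang [-0.06 -0.02 -0.01]
223 [544.3 206.1 134.5] [126.4 136.2 139.1] ((540.4734497070312, 207.51673889160156), (18.42540740966797, 102.048095703125), 5.550994873046875)
```

View pics/scene5.png

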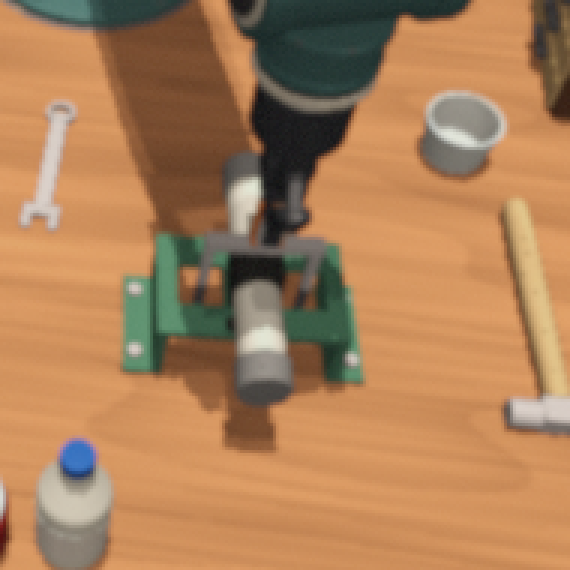

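Both legs are through the holes (crop (200,295) and (301,298)), with about 14 mm left. I'll creep down to contact.

```bash
python3 -m crank '[{"jaw":0,"dp":[0,0.1,0],"angular":[0,0,0]},{"jaw":0,"dp":[0,0.2,0],"angular":[0,0,0]},{"jaw":0,"dp":[0,0.3,0],"angular":[0,0,0]},{"jaw":0,"dp":[0,0.4,0],"angular":[0,0,0]},{"jaw":0,"dp":[0,0.4,0],"angular":[0,0,0]}]'
python3 -m crank '[{"jaw":0,"dp":[0,0.02,0],"angular":[0,0,0]},{"jaw":0,"dp":[0,0.04,0],"angular":[0,0,0]},{"jaw":0,"dp":[0,0.06,0],"angular":[0,0,0]},{"jaw":0,"dp":[0,0.06,0],"angular":[0,0,0]},{"jaw":0,"dp":[0,0.06,0],"angular":[0,0,0]}]'
```

```text
time_s: 8.7
tool_pos: [539.7, 207.5, 135.5]
eef_rot: [-90.1, -0.0, -83.8]
contact_force: [0.1, -0.0, -3.1]
grip_width: 0.176
time_s: 9.12
tool_pos: [539.9, 207.6, 134.8]
eef_rot: [-90.0, -0.0, -83.8]
contact_force: [-1.1, -0.1, -1.7]
grip_width: 0.177
```

```bash
python3 -m crank '[{"jaw":0,"dp":[0,0.02,0],"angular":[0,0,0]},{"jaw":0,"dp":[0,0.04,0],"angular":[0,0,0]},{"jaw":0,"dp":[0,0.04,0],"angular":[0,0,0]},{"jaw":0,"dp":[0,0.04,0],"angular":[0,0,0]},{"jaw":0,"dp":[0,0.04,0],"angular":[0,0,0]}]'
```

```text
time_s: 9.53
tool_pos: [539.9, 207.6, 133.8]
eef_rot: [-90.0, 0.0, -83.8]
contact_force: [-0.6, 0.1, -2.9]
grip_width: 0.178
```

```bash
python3 -m crank '[{"jaw":0,"dp":[0,0.02,0],"angular":[0,0,0]},{"jaw":0,"dp":[0,0.03,0],"angular":[0,0,0]},{"jaw":0,"dp":[0,0.03,0],"angular":[0,0,0]},{"jaw":0,"dp":[0,0.03,0],"angular":[0,0,0]},{"jaw":0,"dp":[0,0.03,0],"angular":[0,0,0]}]'
```

```text
time_s: 9.95
tool_pos: [540.0, 207.6, 133.1]
eef_rot: [-90.0, 0.0, -83.8]
contact_force: [-0.3, -0.5, -1.3]
grip_width: 0.175
```

```bash
python3 -m crank '[{"jaw":0,"dp":[0,0.01,0],"angular":[0,0,0]},{"jaw":0,"dp":[0,0.02,0],"angular":[0,0,0]},{"jaw":0,"dp":[0,0.02,0],"angular":[0,0,0]},{"jaw":0,"dp":[0,0.02,0],"angular":[0,0,0]},{"jaw":0,"dp":[0,0.02,0],"angular":[0,0,0]}]'
```

```text
time_s: 10.37
tool_pos: [540.0, 207.6, 133.0]
eef_rot: [-90.0, 0.0, -83.8]
contact_force: [-2.9, -1.0, 5.6]
grip_width: 0.173
```

Contact: Fz went from −2.4 to +5.6 N at z=133, as predicted. Releasing gently.

```bash
python3 -m crank '[{"jaw":16,"dp":[0,0,0],"angular":[0,0,0]},{"jaw":20,"dp":[0,0,0],"angular":[0,0,0]},{"jaw":24,"dp":[0,0,0],"angular":[0,0,0]},{"jaw":30,"dp":[0,0,0],"angular":[0,0,0]},{"jaw":40,"dp":[0,0,0],"angular":[0,0,0]}]' 20
python3 -m crank '[{"jaw":50,"dp":[0,0,0],"angular":[0,0,0]},{"jaw":60,"dp":[0,0,0],"angular":[0,0,0]},{"jaw":70,"dp":[0,0,0],"angular":[0,0,0]},{"jaw":70,"dp":[0,0,0],"angular":[0,0,0]},{"jaw":70,"dp":[0,0,0],"angular":[0,0,0]}]'
python3 - <<'E'
from h import *
s=get_state();p=get_image("wrist");cv2.imwrite("pics/wrist6.png",p['frame'])
E
```

```text
time_s: 10.78
tool_pos: [539.9, 207.6, 132.4]
eef_rot: [-90.0, -0.0, -83.8]
contact_force: [0.1, -0.2, -0.6]
grip_width: 0.395
time_s: 11.2
tool_pos: [539.9, 207.6, 132.5]
eef_rot: [-90.0, -0.0, -83.8]
contact_force: [0.0, -0.3, -0.9]
grip_width: 0.702
```

View pics/wrist6.png

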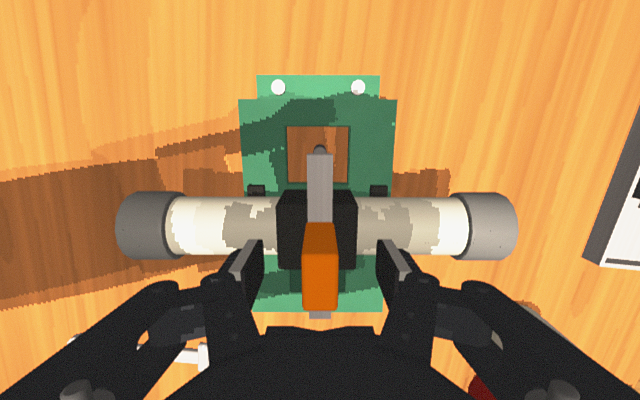

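The fingers are clear on both sides of the orange grip (320,265), and the bolt stands upright. Now I retreat straight up.

```bash
python3 -m crank '[{"jaw":70,"dp":[0,-0.2,0],"angular":[0,0,0]},{"jaw":70,"dp":[0,-0.7,0],"angular":[0,0,0]},{"jaw":70,"dp":[0,-1.4,0],"angular":[0,0,0]},{"jaw":70,"dp":[0,-2.2,0],"angular":[0,0,0]},{"jaw":70,"dp":[0,-3.0,0],"angular":[0,0,0]}]'
python3 -m crank '[{"jaw":70,"dp":[0,-1,0],"angular":[0,0,0]},{"jaw":70,"dp":[1,-1.5,0],"angular":[0,0,0]},{"jaw":70,"dp":[2,-2,0],"angular":[0,0,0]},{"jaw":70,"dp":[3,-2,0],"angular":[0,0,0]},{"jaw":70,"dp":[4,-2,0],"angular":[0,0,0]}]'
python3 -m crank '[{"jaw":70,"dp":[1,0,0],"angular":[0,0,0]},{"jaw":70,"dp":[2,0,0],"angular":[0,0,0]},{"jaw":70,"dp":[2,0,0],"angular":[0,0,0]},{"jaw":70,"dp":[2,0,0],"angular":[0,0,0]},{"jaw":70,"dp":[2,0,0],"angular":[0,0,0]}]'
python3 - <<'E'
from h import *
a=get_image("scene");b=get_image("top")
cv2.imwrite("pics/fin_s.png",a['frame']);cv2.imwrite("pics/fin_t.png",b['frame'][150:300,120:320].repeat(4,0).repeat(4,1))
for n,p in(("scene",a),("top",b)):
    W=cloud(p);z=W[...,2];H=cv2.cvtColor(p['frame'],cv2.COLOR_BGR2HSV);loc=np.hypot(W[...,0]-540,W[...,1]-207)<70
    for k,m in(("orange",(H[...,0]>5)&(H[...,0]<20)&(H[...,1]>170)&(z>120)),("bar",(H[...,1]<80)&(H[...,2]>95)&(z>118)&(z<132))):
        P=W[m&loc]
        if len(P)>5:print(n,k,len(P),P.mean(0).round(1),np.percentile(P[:,2],[5,50,95]).round(),np.round(cv2.minAreaRect(P[:,:2].astype(np.float32))[0],1),cv2.minAreaRect(P[:,:2].astype(np.float32))[1:])
    for r in tip_of(p,"wide_grip")[:1]:print(r,atz(p,r['position'],146).round(1))
print(get_state()['tool_pos'],get_state()['time_s'])
E
```

```text
time_s: 11.67
tool_pos: [539.9, 207.6, 209.6]
eef_rot: [-90.0, 0.0, -83.8]
contact_force: [0.3, 0.2, 0.4]
grip_width: 0.701
time_s: 12.08
tool_pos: [550.9, 107.3, 260.0]
eef_rot: [-89.8, 0.0, -83.8]
contact_force: [0.5, -0.2, 0.1]
grip_width: 0.696
time_s: 12.5
tool_pos: [556.1, 58.7, 258.4]
eef_rot: [-90.0, 0.0, -83.8]
contact_force: [0.2, -0.2, -0.1]
grip_width: 0.702
scene orange 128 [546.7 207.9 153.8] [131. 156. 168.] [543.9 207.2] ((14.388989448547363, 26.83104133605957), 13.540176391601562)
scene bar 173 [543.  207.9 122.8] [119. 123. 126.] [540.8 207.5] ((17.984004974365234, 101.87631225585938), 7.272155284881592)
{'position': [397.9, 178.3], 'conf': 0.68} [543.  205.9 146. ]
top bar 21 [534.3 257.5 125.1] [122. 125. 127.] [534.3 257.6] ((4.913425445556641, 11.740595817565918), 89.89411163330078)
{'position': [455.1, 198.0], 'conf': 0.68} [ 585.4 -251.8  146. ]
[556.00738329  59.23688031 257.7641822 ] 12.7
```

View pics/fin_s.png

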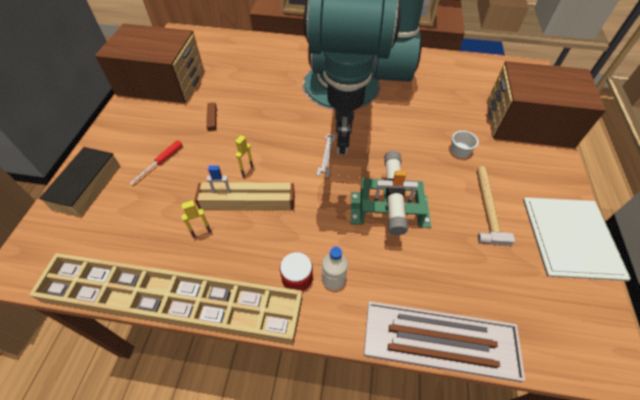

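View pics/fin_t.png

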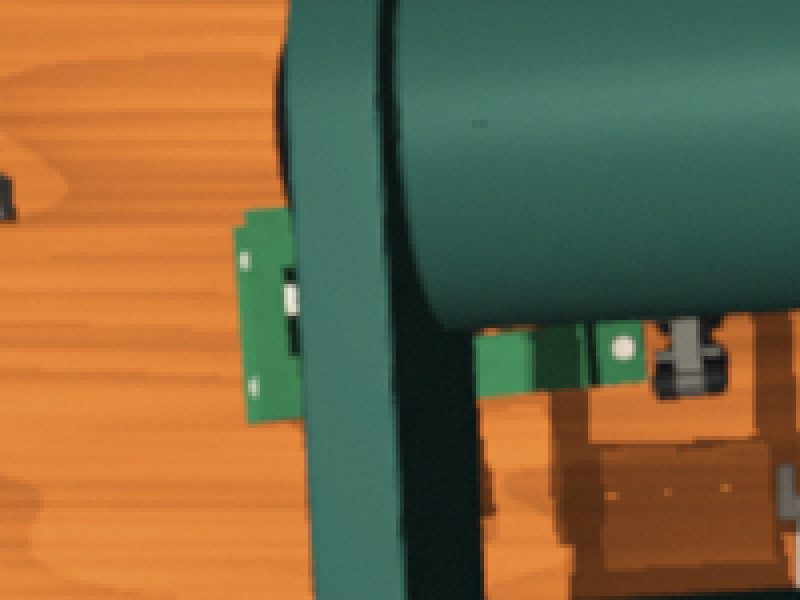

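The bolt is upright on the sleeve in the scene view (399,178). The bar top is at z≈123 (124 expected), with its centre at (541,207.5). The blue bolt stands in the rack at (215,175), and the robot is clear.

```bash
python3 -c "
from cell import *
print(job_done())"
```

```text
the job is handed in; nothing more can be done
None
```

The white pipe is now fixed to its green bracket, and I handed the job in at about 12.7 s of the 43 s. I gripped the wide orange U-bolt, lifted it straight out of the rack and carried it over the pipe. I then lowered it in steps with both legs through the bracket holes. It touched the sleeve at tool height 133 mm, as predicted, with about 8 N of change in force. I released it there and backed the robot off about 150 mm to the side and 125 mm up.

**Final checks that agreed:**
- The scene camera shows the crossbar top at about 123 mm (124 expected), centred at (541, 207.5). The seat measured about (540, 207).
- The bolt stands upright, and both legs were seen inside the holes on the way down.
- The narrow blue bolt is still standing in the rack.
- No contact force was left on the tool.

**Checks that failed or disagreed:**
- The arm blocked most of the bracket in the final top view, so only one end of the crossbar showed there.
- In that same top view the network reported "wide_grip" at the blue bolt, which is a misdetection.

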